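# Hang the gap gauge and tuck the drip strip under the lap

## Task

The orange gap gauge was left on the drip station's white bed: hang it by its eye on the upright post and let go of it. Then fit the blue drip strip: slide its plain front edge under the hinged dark steel lap, centred between the blue lines, until it is fully home against the stop, without lifting the lap and without disturbing the bottles or the petri dish. Finish with the fingers still on the strip, holding it pressed firmly down flat on the bed (some 10 N); do not let go of it.

Things in the scene. Friction and masses are not known exactly. Their poses are not given: they have to be found in the camera images.
- station: drip station, fixed, grey casting 250 x 150 mm. Origin on the worktop straight below the middle of the lap's free front edge; x points in under the lap, y left, z up. White bed: top 20 mm up, x -149 to +85 mm, 140 mm wide, open where x < 0. Blue lines along it at y = +-53 mm. Hinge cheeks 34 mm high at x 35 to 90, y = +-70 mm. Highest point 37 mm
- bed: the white plate of the station on which the strip is pressed; same origin and axes as the station; top at z = 20 mm; rigid
- lap (a joint): hinge of the lap, rad: 0 lying down (as found, stays there by its own weight, about 0.4 N at the edge), grows as its front edge is lifted; hinge axis 78 mm behind the edge. Lifted means more than 0.06
- lap_edge (a point): middle of the lap's free front edge, on its underside. The lap is a hinged dark steel plate with a yellow line along this edge, 126 mm wide in y, 4 mm thick, lying over the station's x > 0 with its underside 8 mm above the bed (28 mm above the worktop)
- stop (a point): middle of the face of the rubber stop under the lap that the strip's front edge meets: 25 mm behind the lap's edge (station x = 25 mm), at bed height; the stop is 6 mm high and 108 mm wide
- strip: loose blue drip strip, 120 g: flat plate 100 x 100 mm, 4 mm thick, lying on the worktop. Origin at the centre of its underside, x towards the plain front edge that goes under the lap (50 mm away; the opposite edge has an upstand up to 9 mm), z up. Black grip rib on it: 44 mm long along x, 12 mm thick in y, centred at x = -10 mm, y = 0, up to z = 34 mm
- strip_left (a point): underside of the strip's front edge, near its left (+y) corner: x 50, y 49, z 0 mm on the strip
- strip_right (a point): the same at the right (-y) corner: x 50, y -49, z 0 mm on the strip
- gauge: loose orange gap gauge, 70 g, flat, 5 mm thick, lying on the station's bed: plate 34 mm wide from x = -37 to 25 mm, then a ring with the eye. Origin at the underside below the middle of its black grip rib (36 mm long along x, 10 mm thick in y, up to z = 35 mm); x towards the eye
- gauge_eye (a point): centre of the eye of the gauge (18 mm clear hole, ring 34 mm outside), 40 mm from the gauge's origin along x, 2.5 mm above its underside
- post: fixed upright steel post, 9 mm thick, on a round dark base 100 mm across and 10 mm high; origin on the worktop on the post's axis. The hung gauge lies on the base with the post through its eye
- post_tip (a point): rounded-off top of the post, 56 mm above the worktop
- reagent_1: brown bottle with black cap, 50 mm across, 98 mm high, origin at the underside; bystander, loose
- reagent_2: white bottle with green cap, 42 mm across, 99 mm high, origin at the underside; bystander, loose
- petri_1: petri dish with pink content, 61 mm across, 14 mm high, origin at the underside; bystander, loose
Not all that is in view belongs to the job. Several things have the shape of the gauge; the one meant has the colours described above.

How it is judged:
On the way, in this order (a step that is already met when the one before it is completed fails the run):
1. the gauge hangs on the post and is let go (horizontal distance between gauge_eye and post below 0.008 m and z of gauge_eye in the frame of post below 0.025 m and contact force between the fingers and gauge below 0.1 N and linear speed of gauge below 0.03 m/s), for 0.2 s.
2. the strip's front edge is tucked under the lap, home and flat (x of each of strip_left, strip_right in the frame of station above 0.018 m and z of each of strip_left, strip_right in the frame of station below 0.023 m and y of strip_left in the frame of station between -0.063 and 0.063 m and y of strip_right in the frame of station between -0.063 and 0.063 m and y of strip_left in the frame of station above 0.035 m and angle between strip's own z axis and vertical below 0.04 rad and value of joint lap below 0.04 rad), for 0.2 s.
At the end, for the whole second after the job is handed in: Gauge on the post (eye within 8 mm of its axis, under 25 mm high), let go, still. Strip: both front corners 18 mm or more under the lap, within 3 mm of the bed and 63 mm of the middle line, level within 0.04 rad; pressed on the bed with over 4 N, fingers on it with over 3 N; lap under 0.04 rad (all of step 2 and horizontal distance between gauge_eye and post below 0.008 m and z of gauge_eye in the frame of post below 0.025 m and contact force between strip and bed above 4 N and contact force between the fingers and strip above 3 N and contact force between the fingers and gauge below 0.1 N and linear speed of each of strip, gauge below 0.01 m/s); the arm keeps its last pose, push and grip.
It fails at once if the lap is lifted (more than 0.06 rad, about 5 mm at its edge) (value of joint lap above 0.06 rad).
It fails at once if a bystander (brown bottle) is disturbed (moved over 20 mm) (distance of reagent_1 from where it was at the start of the episode above 0.02 m).
It fails at once if a bystander (white bottle) is disturbed (moved over 20 mm) (distance of reagent_2 from where it was at the start of the episode above 0.02 m).
It fails at once if a bystander (petri dish) is disturbed (moved over 20 mm) (distance of petri_1 from where it was at the start of the episode above 0.02 m).
It also fails if it takes over 64 s, if anything falls off the work surface, if the arm or the gripper's body presses on something with over 40 N, if the wrist force passes 120 N, or if a joint passes its speed limit or range.

## Robot

A 6-joint arm with a two-finger parallel gripper is mounted at the origin on a cart in front of the work surface, level with it; the furniture and walls round the work are solid. World frame = base frame: x ahead of the robot, y to its left, z up, the work surface at z = 0. Lengths are in m, angles in rad, forces in N, time in s.
With the tool pointing down it reaches from about 0.225 to 0.875 m from the base axis. Payload 3.4 kg.
Tool frame: the origin (TCP) lies between the finger pads; the fingertips stand 19 mm ahead of it and the grasp point (between the pads) is the TCP; z points along the fingers, y is the line along which they close (so a half turn about z gives the same grasp; the last joint's range is limited). The gripper opens to 85 mm and grips with 20 to 120 N. Pads are 22 mm wide; open, the fingers measure 114 mm over their backs; the gripper's body (76 mm by 85 mm) begins 54 mm behind the grasp point. The pads swing forward as they close: fully open they stand 13 mm farther back than shut.
Start: joints at [0.999, 0.276, 1.505, -0, 1.361, -0.121], TCP at [0.251, 0.518, 0.25] pointing down, gripper open.
Joint ranges: [-2.89, 2.89], [-0.75, 2.08], [0.22, 2.7], [-1.18, 4.32], [0.11, 2.71], [-2.7, 2.7]. Speed limits (rad/s): [2.57, 2.57, 3.14, 3.14, 3.14, 3.14].

## Interface

Orientations are given as a unit quaternion [w, x, y, z].
In Python, from rig import get_state, imaging, ticket gives the robot as it stands. The module is installed in compiled form; this text tells all that it offers.
- The arm moves only by the shell command python3 -m inch 'ROWS' [FORCE]. ROWS is JSON, a list of rows, each an object with "claw": the opening, from -1 (shut) to 1 (fully open); "travel": the shift along the world's x, y, z in units of 200 mm (1.0 is 200 mm), a list of three; "turn": the turn about the world's z in units of 180 degrees (1.0 is 180 degrees). A call has 1 to 5 rows; each row is the pose to reach, as a shift and turn from the pose commanded when the call began, turning the shorter way round; what a row does not reach only later rows make up. A row lasts 1/10 s, in which the tool goes at most 50 mm and 8.59 degrees, less where a joint would pass 70% of its speed; a pose out of reach is approached as far as the arm can. A call with a number of a shift or a turn outside -1 to 1 is refused whole. A call with a gripper value outside its range is refused whole. The fingers move at their own pace and stop on an object; FORCE is the grip in N (left out, the last holds). Time passes only in rows, so rows that repeat a pose let the fingers close. It gives the time, the measured TCP pose, the force, the opening and the grip force at its end, in the units of the state.
- get_state(): the state, without advancing time (a new reading comes with each control period).
- imaging.get_image(name): name is "scene" or "top"; returns the picture (420x560x3 uint8, red, green, blue); there is no depth.
- imaging.camera_params(name): a dict with "camera_matrix" (3x3 intrinsics, pixels), "k1" (the pictures are not rectified: a ray, as slopes to the right and down, at radius r is drawn at 1 + k1 r^2 times it, then the intrinsics apply), "cam_to_world" (4x4, takes a point from camera to world coordinates). Camera axes: x right, y down, z forward; pixel columns grow to the right and rows downward; lengths in m; the calibration is good to about 2 mm. A picture is of the moment at which its call begins. camera_params takes no time and is no camera call.
- ticket.sign_off(): hands the job in; it is judged then, once.
The state is a dict: "clock": time; "qpos": joint angles; "qd": joint speeds; "effort": joint torques, N m; "position": TCP position; "ee_rot": TCP orientation; "contact_force": force on the tool from outside, world axes, zero at the start; "moment": the same for the moment, N m; "width": finger opening in m; "gripper_force": force on a finger pad.
Only numpy, scipy, OpenCV 4.12 (cv2) and the standard library are available. Lean on these libraries where they do the work, as an engineer would, in place of code of your own. Each camera call takes 0.05 s, during which the arm holds its last target. There are 200 camera calls.

## Working session

There is one attempt and no reset: what is moved stays moved. The work goes in short steps, Python scripts to look and compute and a shell command to move; the robot and the scene stay as the last step left them, time stands still between calls to the robot, and variables do not carry over. Pictures are saved under pics/ and viewed, at most 10 in all, crops included, and the job is handed in when it is done.

```bash
mkdir -p pics; cat > h.py <<'E'
import numpy as np, cv2
from rig import get_state, imaging
def snap(n,f=None):
    im=imaging.get_image(n)
    if f: cv2.imwrite('pics/'+f,im[:,:,::-1])
    return im
def cast(n,uv,z):
    P=imaging.camera_params(n);K=np.array(P['camera_matrix'],float);T=np.array(P['cam_to_world']);k=P['k1']
    uv=np.atleast_2d(np.array(uv,float))
    d=(np.c_[uv,np.ones(len(uv))]@np.linalg.inv(K).T)[:,:2];s=d.copy()
    for _ in range(30): s=d/(1+k*(s**2).sum(1,keepdims=True))
    r=np.c_[s,np.ones(len(s))]@T[:3,:3].T;o=T[:3,3]
    return o+r*((z-o[2])/r[:,2])[:,None]
def proj(n,X):
    P=imaging.camera_params(n);K=np.array(P['camera_matrix'],float);T=np.array(P['cam_to_world']);k=P['k1']
    c=(np.atleast_2d(X)-T[:3,3])@T[:3,:3];s=c[:,:2]/c[:,2:];s=s*(1+k*(s**2).sum(1,keepdims=True))
    return s@K[:2,:2].T+K[:2,2]
E
python3 - <<'E'
from h import *
a=snap('scene','s0.png');b=snap('top','t0.png')
for n in('scene','top'):
    P=imaging.camera_params(n);print(n,P['k1'],np.round(P['camera_matrix'],1).tolist(),np.round(P['cam_to_world'],3).tolist())
print(get_state())
E
```

```text
scene -0.11614141980400311 [[434.7, 0.0, 279.8], [0.0, 434.7, 209.2], [0.0, 0.0, 1.0]] [[0.486, -0.606, 0.63, -0.372], [-0.873, -0.319, 0.368, -0.521], [-0.022, -0.729, -0.684, 1.06], [0.0, 0.0, 0.0, 1.0]]
top 0.03537625223963051 [[414.2, 0.0, 276.2], [0.0, 414.2, 206.3], [0.0, 0.0, 1.0]] [[0.012, -0.992, 0.123, 0.391], [-1.0, -0.009, 0.021, 0.004], [-0.02, -0.123, -0.992, 1.191], [0.0, 0.0, 0.0, 1.0]]
{'clock': 0.1, 'qpos': array([ 9.98974630e-01,  2.76546122e-01,  1.50597283e+00,  1.47704161e-05,
        1.36072566e+00, -1.20996025e-01]), 'qd': array([ 0.00111091, -0.00290748, -0.00146284, -0.00145804,  0.00117738,
       -0.0008209 ]), 'effort': array([ 1.22998699e-03, -4.17701626e+01, -2.46406245e+01, -1.49269827e-04,
        5.87758259e-03,  1.61755366e-05]), 'position': array([0.25029683, 0.51718758, 0.24953143]), 'ee_rot': array([-2.87230286e-04,  2.23510204e-01,  9.74701240e-01, -7.74460929e-04]), 'contact_force': array([0.44512792, 0.19985409, 0.65759357]), 'moment': array([-0.01714589,  0.07307337,  0.00952897]), 'gripper_force': 0.0, 'width': 0.08529720587497562}
```

View pics/t0.png

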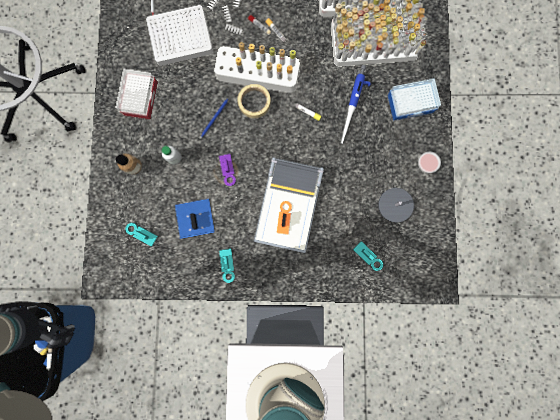

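View pics/s0.png

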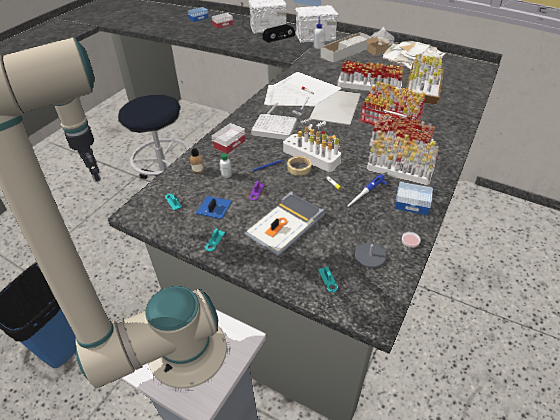

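The top view shows the gauge on the bed around (286,217) with its eye toward (286,206), the strip around (195,218), the station around (290,205) and the post base around (396,205). I'll measure these next.

```bash
cat > m.py <<'E'
from h import *
def comp(mask,box):
    m=np.zeros(mask.shape,np.uint8);u0,v0,u1,v1=box;m[v0:v1,u0:u1]=mask[v0:v1,u0:u1]
    n,l,s,c=cv2.connectedComponentsWithStats(m)
    return (l==1+np.argmax(s[1:,4])).astype(np.uint8)
def pts(m): v,u=np.nonzero(m); return np.c_[u,v].astype(float)
def rect(P):
    r=cv2.minAreaRect((P[:,:2]*1000).astype(np.float32)); return np.round(r[0],1),np.round(r[1],1),round(r[2],1)
def corners(m,n,z):
    c=max(cv2.findContours(m,0,2)[0],key=cv2.contourArea)
    return cast(n,c[:,0].astype(float),z)
E
python3 - <<'E'
from m import *
for n,bo,bs,bst,bp in (('top',(250,190,320,250),(170,190,222,245),(240,150,330,255),(370,180,425,225)),('scene',(255,205,300,250),(190,185,240,225),(240,185,330,255),(350,235,395,270))):
    im=snap(n);h=cv2.cvtColor(im,cv2.COLOR_RGB2HSV);H,S,V=[h[...,i].astype(int) for i in range(3)]
    o=comp((H<22)&(S>150)&(V>120),bo)
    print(n,'orange',rect(corners(o,n,.025)))
    # eye: hole in orange
    cs,hi=cv2.findContours(o,cv2.RETR_CCOMP,2)
    for c,q in zip(cs,hi[0]):
        if q[3]>=0 and cv2.contourArea(c)>=3: print(' hole',cv2.contourArea(c),(cast(n,c[:,0].mean(0),.025)*1000).round(1))
    for nm,b,z in(('gauge rib',bo,.055),('strip rib',bs,.034)):
        k=comp(V<50,b);print(nm,k.sum(),rect(corners(k,n,z)))
    st=comp((H>95)&(H<125)&(S>120)&(V>60),bs);print('strip',rect(corners(st,n,.004)))
    y=comp((H>15)&(H<30)&(S>120)&(V>120)&(o==0),(bst[0],bst[1],bst[2],205 if n=='scene' else 200) if n=='top' else (270,190,330,230));print('yellow',y.sum(),rect(corners(y,n,.032)))
    w=comp((S<30)&(V>190),bst);print('white',rect(corners(w,n,.02)))
    pb=comp((V<110)&(V>60)&(S<60)|False,bp);c=max(cv2.findContours(pb,0,2)[0],key=cv2.contourArea)
    e=cv2.fitEllipse(c);print('base',np.round(e[1]),(cast(n,e[0],.010)*1000).round(1))
    print('px/base',proj(n,np.r_[cast(n,e[0],.01)[0][:2],.056]).round())
    x0,y0=bp[:2];crop=im[bp[1]-5:bp[3]+5,bp[0]-5:bp[2]+5];crop2=im[bst[1]-5:bst[3]+5,bst[0]-5:bst[2]+5]
    A=cv2.resize(crop,(390,390*crop.shape[0]//crop.shape[1]),interpolation=0)
    B=cv2.resize(crop2,(400,400*crop2.shape[0]//crop2.shape[1]),interpolation=0)
    C=np.zeros((600,800,3),np.uint8);C[:A.shape[0],:390]=A;hh=min(600,B.shape[0]);C[:hh,400:800]=B[:hh]
    cv2.imwrite(f'pics/c_{n}.png',C[:,:,::-1])
E
```

```text
top orange (array([506.7,   6.6]), array([29.8, 90.2]), 83.5)
 hole 53.5 [[497.5   8.1  25. ]]
 hole 53.5 [[5.357e+02 4.000e-01 2.500e+01]]
gauge rib 25 (array([496.,   8.]), array([ 5.5, 31.2]), 83.5)
strip rib 71 (array([491.2, 260.5]), array([41.6, 13.3]), 11.5)
strip (array([501.9, 265.5]), array([ 99.2, 100.8]), 11.4)
yellow 99 (array([584.8, -15.1]), array([122.3,   6.5]), 78.1)
white (array([543.9,  -5.1]), array([144.9, 247.4]), 77.2)
base [44. 55.] [[ 551.9 -318.3   10. ]]
px/base [[403. 200.]]
scene orange (array([503.9,   5.7]), array([30.8, 91.2]), 83.8)
gauge rib 46 (array([483.8,   1. ]), array([45.8, 16.4]), 29.4)
strip rib 57 (array([480.9, 253. ]), array([62. , 21.1]), 35.4)
strip (array([499.9, 264.7]), array([ 99.7, 100.5]), 11.6)
yellow 61 (array([585.3, -13.4]), array([125.7,   8.2]), 77.7)
white (array([5.177e+02, 1.000e-01]), array([141.2, 186.2]), 78.4)
base [42. 49.] [[ 559.8 -312.5   10. ]]
px/base [[374. 242.]]
```

View pics/c_top.png

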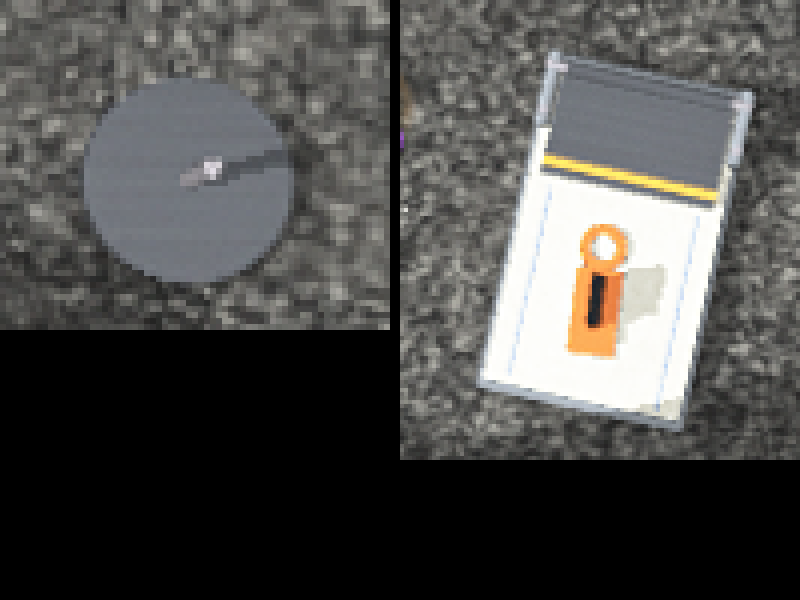

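The crop shows the post base centred near (396,205), with its bright tip near (400,203). The bed, yellow edge and eye are all clear. One refinement of the post and station before moving.

```bash
python3 - <<'E'
from m import *
im=snap('top');h=cv2.cvtColor(im,cv2.COLOR_RGB2HSV);H,S,V=[h[...,i].astype(int) for i in range(3)]
for n,b in(('top',(375,182,420,226)),('scene',(350,238,392,270))):
    im=snap(n).astype(int);g=im[...,2]-im[...,0]
    k=comp(cv2.medianBlur(((g>4)&(im.sum(2)>150)).astype(np.uint8),3)>0,b)
    P=corners(k,n,.01);(c,r)=cv2.minEnclosingCircle((P[:,:2]*1000).astype(np.float32));e=cv2.fitEllipse((P[:,:2]*1000).astype(np.float32))
    print(n,'base',np.round(c,1),r,np.round(e[0],1),np.round(e[1],1))
    br=comp(im.sum(2)>500,b);q=pts(br);print(' tip',q.mean(0),len(q),(cast(n,q.mean(0),.055)*1000).round(1))
for n,b in(('top',(240,150,330,255)),('scene',(240,185,330,255))):
    im=snap(n);h=cv2.cvtColor(im,cv2.COLOR_RGB2HSV);S=h[...,1].astype(int);V=h[...,2].astype(int)
    P=corners(comp((S<30)&(V>215),b),n,.02)[:,:2]*1000
    for a in(-11,-12,-13):
        t=np.radians(a);R=np.array([[np.cos(t),-np.sin(t)],[np.sin(t),np.cos(t)]])
        Q=(P-[581.5,-13.5])@R;f=Q[(Q[:,0]<-20)&(Q[:,0]>-130)]
        L=f[f[:,1]>50];Rr=f[f[:,1]<-50];F=Q[(Q[:,0]<-135)&(abs(Q[:,1])<55)]
        print(n,a,'left',np.median(L[:,1]).round(1),np.polyfit(L[:,0],L[:,1],1)[0].round(3),'right',np.median(Rr[:,1]).round(1),np.polyfit(Rr[:,0],Rr[:,1],1)[0].round(3),'front',np.median(F[:,0]).round(1))
E
```

```text
top base [ 546.2 -311.1] 49.79841232299805 [ 546.  -311.3] [96.3 97.4]
 tip [399.83333333 202.66666667] 6 [[ 545.6 -310.7   55. ]]
scene base [ 543.6 -311.7] 50.926536560058594 [ 542.3 -311.6] [95.3 97.4]
 tip [371.5 245. ] 4 [[ 544.  -311.3   55. ]]
top -11 left 71.5 -0.016 right -67.9 -0.009 front -154.5
top -12 left 70.2 0.002 right -69.3 0.008 front -154.5
top -13 left 68.9 0.019 right -70.8 0.018 front -154.6
scene -11 left 68.6 -0.014 right -67.0 -0.02 front -154.9
scene -12 left 67.3 0.004 right -68.2 -0.002 front -155.3
scene -13 left 66.3 0.025 right -70.3 0.03 front -155.6
```

Measurements agree: post (0.545,-0.311), gauge origin (0.496,0.007) at yaw about -7.5°, strip (0.501,0.265) at 11.5°, station edge about (0.579,-0.013) at -12°. Moving to the gauge.

```bash
r='{"claw":1,"travel":[0.6,-0.95,0],"turn":0.1}'
python3 -m inch '[{"claw":1,"travel":[0.6,-0.95,0],"turn":0.1},{"claw":1,"travel":[0.6,-0.95,0],"turn":0.1},{"claw":1,"travel":[0.6,-0.95,0],"turn":0.1},{"claw":1,"travel":[0.6,-0.95,0],"turn":0.1},{"claw":1,"travel":[0.6,-0.95,0],"turn":0.1}]' 30
python3 -m inch '[{"claw":1,"travel":[0.6,-0.95,0],"turn":0},{"claw":1,"travel":[0.6,-0.95,0],"turn":0},{"claw":1,"travel":[0.6,-0.95,0],"turn":0},{"claw":1,"travel":[0.6,-0.95,0],"turn":0},{"claw":1,"travel":[0.6,-0.95,0],"turn":0}]'
python3 -m inch '[{"claw":1,"travel":[0.025,-0.655,-0.65],"turn":0},{"claw":1,"travel":[0.025,-0.655,-0.65],"turn":0},{"claw":1,"travel":[0.025,-0.655,-0.65],"turn":0},{"claw":1,"travel":[0.025,-0.655,-0.65],"turn":0},{"claw":1,"travel":[0.025,-0.655,-0.65],"turn":0}]'
```

```text
clock: 0.95
position: [0.3717, 0.3249, 0.2505]
ee_rot: [0.001, 0.069, 0.998, -0.0]
contact_force: [0.4, 0.8, -0.1]
width: 0.0854
gripper_force: 0.0
clock: 1.45
position: [0.4926, 0.1342, 0.2505]
ee_rot: [0.001, 0.07, 0.998, -0.001]
contact_force: [-0.1, -0.5, 0.6]
width: 0.0854
gripper_force: 0.0
clock: 1.95
position: [0.4932, 0.0043, 0.1172]
ee_rot: [-0.003, 0.07, 0.998, -0.0]
contact_force: [0.0, 0.7, 0.4]
width: 0.0853
gripper_force: 0.0
```

```bash

python3 -m inch '[{"claw":1,"travel":[0,0,-0.2],"turn":0},{"claw":1,"travel":[0,0,-0.355],"turn":0},{"claw":1,"travel":[0,0,-0.355],"turn":0},{"claw":-1,"travel":[0,0,-0.355],"turn":0},{"claw":-1,"travel":[0,0,-0.355],"turn":0}]' 30
python3 -m inch '[{"claw":-1,"travel":[0,0,0],"turn":0},{"claw":-1,"travel":[0,0,0],"turn":0},{"claw":-1,"travel":[0,0,0],"turn":0},{"claw":-1,"travel":[0,0,0],"turn":0},{"claw":-1,"travel":[0,0,0],"turn":0}]' 30
python3 -m inch '[{"claw":-1,"travel":[0,0,0.1],"turn":0},{"claw":-1,"travel":[0,0,0.3],"turn":0},{"claw":-1,"travel":[0,0,0.5],"turn":0},{"claw":-1,"travel":[0,0,0.6],"turn":0},{"claw":-1,"travel":[0,0,0.6],"turn":0}]' 30
python3 -c "
from h import *
print(get_state()['position'],get_state()['width'])"
```

```text
clock: 2.45
position: [0.4973, 0.0069, 0.0513]
ee_rot: [0.002, 0.068, 0.998, 0.0]
contact_force: [0.4, 0.1, 0.2]
width: 0.059
gripper_force: 0.0
clock: 2.95
position: [0.4961, 0.0066, 0.0502]
ee_rot: [0.001, 0.068, 0.998, 0.0]
contact_force: [-0.4, 1.1, 6.1]
width: 0.0093
gripper_force: 31.6
clock: 3.45
position: [0.4976, 0.0063, 0.1723]
ee_rot: [0.004, 0.068, 0.998, -0.0]
contact_force: [0.2, 0.7, 0.1]
width: 0.0096
gripper_force: 30.7
[0.49758556 0.00627475 0.17234042] 0.009550050649448838
```

```bash

python3 -m inch '[{"claw":-1,"travel":[0.02,-0.2,0],"turn":0},{"claw":-1,"travel":[0.02,-0.4,0],"turn":0},{"claw":-1,"travel":[0.02,-0.6,0],"turn":0},{"claw":-1,"travel":[0.02,-0.8,0],"turn":0},{"claw":-1,"travel":[0.02,-1,0],"turn":0}]'
python3 -m inch '[{"claw":-1,"travel":[0.025,-0.2,0],"turn":0},{"claw":-1,"travel":[0.025,-0.4,0],"turn":0},{"claw":-1,"travel":[0.025,-0.56,-0.2],"turn":0},{"claw":-1,"travel":[0.025,-0.56,-0.35],"turn":0},{"claw":-1,"travel":[0.025,-0.56,-0.35],"turn":0}]'
python3 - <<'E'
from m import *
s=get_state();p=s['position'];print(p)
for n in('top','scene'):
    im=snap(n);h=cv2.cvtColor(im,cv2.COLOR_RGB2HSV);H,S,V=[h[...,i].astype(int) for i in range(3)]
    q=proj(n,p+[.04,0,-.03])[0].astype(int);b=(q[0]-40,q[1]-30,q[0]+40,q[1]+30)
    o=comp((H<22)&(S>140)&(V>90),b);z=p[2]-.0255
    P=corners(o,n,z);print(n,o.sum(),'maxx',(P[P[:,0].argmax()]*1000).round(),rect(P))
    cs,hi=cv2.findContours(o,cv2.RETR_CCOMP,2)
    for c,g in zip(cs,hi[0]):
        if g[3]>=0: print(' hole',cv2.contourArea(c),(cast(n,c[:,0].mean(0),z)*1000).round(1))
    crop=im[b[1]:b[3],b[0]:b[2]];cv2.imwrite(f'pics/h_{n}.png',cv2.resize(crop,None,fx=5,fy=5,interpolation=0)[:,:,::-1])
a=cv2.imread('pics/h_top.png');b=cv2.imread('pics/h_scene.png');cv2.imwrite('pics/h.png',np.vstack([a,b]))
E
```

```text
clock: 3.95
position: [0.4983, -0.1944, 0.1674]
ee_rot: [-0.001, 0.068, 0.998, 0.001]
contact_force: [-0.2, 0.6, -0.8]
width: 0.0093
gripper_force: 30.6
clock: 4.45
position: [0.5003, -0.3036, 0.0931]
ee_rot: [-0.006, 0.069, 0.998, 0.004]
contact_force: [-0.7, 1.8, -0.8]
width: 0.009
gripper_force: 30.6
[ 0.50034739 -0.30361301  0.0931021 ]
top 84 maxx [ 497. -293.   68.] (array([ 479.8, -295. ]), array([22.5, 32.6]), 80.7)
scene 121 maxx [ 539. -317.   68.] (array([ 502.9, -303.2]), array([34.2, 74.4]), 82.2)
```

View pics/h.png

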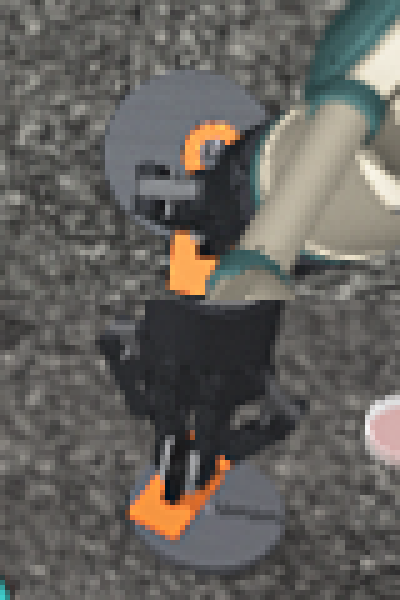

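The eye sits just above the post: in the top crop the tip is visible inside the hole, left of centre, with the ring's right side hidden by the gripper. I'll let the arm settle and fit the visible ring outline.

```bash

python3 -m inch '[{"claw":-1,"travel":[0,0,0],"turn":0},{"claw":-1,"travel":[0,0,0],"turn":0},{"claw":-1,"travel":[0,0,0],"turn":0}]'
cat > ring.py <<'E'
from m import *
from scipy.optimize import least_squares
s=get_state();p=s['position'];print(p,s['contact_force'].round(1))
n='top';im=snap(n);h=cv2.cvtColor(im,cv2.COLOR_RGB2HSV);H,S,V=[h[...,i].astype(int) for i in range(3)]
z=p[2]-.026
g=p+[.0396,-.0055,-.026];q=proj(n,g)[0].astype(int)
o=comp((H<22)&(S>120)&(V>90),(q[0]-10,q[1]-10,q[0]+11,q[1]+8))
Q=cast(n,pts(o),z)[:,:2]*1000;print(len(Q),'ring px',pts(o).min(0),pts(o).max(0))
# ring pixels should lie between radius 9 and 17 : mean radius 13
f=least_squares(lambda c:np.maximum(0,abs(np.hypot(*(Q-c).T)-13)-3.),g[:2]*1000+[1,1],loss='soft_l1')
f2=least_squares(lambda c:np.hypot(*(Q-c).T)-13,g[:2]*1000)
print('eye predicted',(g*1000).round(1),'seen',f.x.round(1),f2.x.round(1))
# tip brightest px
m=(im.sum(2)>450);m2=np.zeros_like(m);m2[197:209,394:407]=m[197:209,394:407];print(pts(m2).tolist())
E
python3 ring.py
```

```text
clock: 4.85
position: [0.5053, -0.3053, 0.1009]
ee_rot: [0.001, 0.068, 0.998, -0.001]
contact_force: [0.7, -0.1, -0.4]
width: 0.0093
gripper_force: 30.6
[ 0.50533929 -0.30532778  0.10088433] [ 0.7 -0.1 -0.4]
55 ring px [396. 196.] [406. 206.]
eye predicted [ 544.9 -310.8   74.9] seen [ 545.  -310.4] [ 545.3 -310.2]
[[399.0, 197.0], [400.0, 197.0], [401.0, 197.0], [402.0, 197.0], [403.0, 197.0], [404.0, 197.0], [405.0, 197.0], [406.0, 197.0], [398.0, 198.0], [399.0, 198.0], [400.0, 198.0], [401.0, 198.0], [402.0, 198.0], [403.0, 198.0], [404.0, 198.0], [405.0, 198.0], [406.0, 198.0], [397.0, 199.0], [398.0, 199.0], [399.0, 199.0], [400.0, 199.0], [404.0, 199.0], [405.0, 199.0], [396.0, 200.0], [397.0, 200.0], [398.0, 200.0], [399.0, 200.0], [396.0, 201.0], [397.0, 201.0], [398.0, 201.0], [396.0, 202.0], [397.0, 202.0], [398.0, 202.0], [400.0, 202.0], [401.0, 202.0], [396.0, 203.0], [397.0, 203.0], [398.0, 203.0], [400.0, 203.0], [396.0, 204.0], [397.0, 204.0], [398.0, 204.0], [399.0, 204.0], [400.0, 204.0], [397.0, 205.0], [398.0, 205.0], [399.0, 205.0]]
```

Eye seen at (545.0,-310.4) against the post at about (545,-311), so it's centred. Lowering.

```bash

python3 -m inch '[{"claw":-1,"travel":[0,0,-0.06],"turn":0},{"claw":-1,"travel":[0,0,-0.12],"turn":0},{"claw":-1,"travel":[0,0,-0.18],"turn":0},{"claw":-1,"travel":[0,0,-0.23],"turn":0},{"claw":-1,"travel":[0,0,-0.27],"turn":0}]'
python3 -m inch '[{"claw":-1,"travel":[0,0,-0.01],"turn":0},{"claw":-1,"travel":[0,0,-0.02],"turn":0},{"claw":-1,"travel":[0,0,-0.02],"turn":0}]'
```

```text
clock: 5.4
position: [0.504, -0.3051, 0.0436]
ee_rot: [-0.001, 0.068, 0.998, 0.001]
contact_force: [0.5, -1.0, -0.2]
width: 0.0095
gripper_force: 30.6
clock: 5.7
position: [0.5047, -0.3055, 0.0413]
ee_rot: [0.0, 0.068, 0.998, -0.0]
contact_force: [0.2, 0.3, 0.1]
width: 0.0093
gripper_force: 30.6
```

```bash

python3 -m inch '[{"claw":1,"travel":[0,0,0],"turn":0},{"claw":1,"travel":[0,0,0],"turn":0},{"claw":1,"travel":[0,0,0],"turn":0},{"claw":1,"travel":[0,0,0],"turn":0},{"claw":1,"travel":[0,0,0],"turn":0}]'
python3 -m inch '[{"claw":1,"travel":[0,0,0],"turn":0},{"claw":1,"travel":[0,0,0.1],"turn":0},{"claw":1,"travel":[0,0,0.3],"turn":0},{"claw":1,"travel":[0,0,0.6],"turn":0},{"claw":1,"travel":[0,0,0.8],"turn":0}]'
python3 -m inch '[{"claw":1,"travel":[0,0.25,0],"turn":0},{"claw":1,"travel":[0,0.5,0],"turn":0},{"claw":1,"travel":[0,0.75,0],"turn":0},{"claw":1,"travel":[0,1,0],"turn":0},{"claw":1,"travel":[0,1,0],"turn":0}]'
python3 - <<'E'
from m import *
im=snap('top','t1.png');h=cv2.cvtColor(im,cv2.COLOR_RGB2HSV);H,S,V=[h[...,i].astype(int) for i in range(3)]
o=comp((H<22)&(S>150)&(V>120),(365,180,425,235));print(rect(corners(o,'top',.015)))
cs,hi=cv2.findContours(o,cv2.RETR_CCOMP,2)
for c,q in zip(cs,hi[0]):
    if q[3]>=0: print(cv2.contourArea(c),(cast('top',c[:,0].mean(0),.015)*1000).round(1))
print(get_state()['position'])
E
```

```text
clock: 6.2
position: [0.5046, -0.3055, 0.0415]
ee_rot: [0.0, 0.068, 0.998, -0.0]
contact_force: [-1.1, 0.6, -0.5]
width: 0.0806
gripper_force: 0.0
clock: 6.7
position: [0.5041, -0.305, 0.2026]
ee_rot: [-0.001, 0.068, 0.998, 0.0]
contact_force: [0.5, -0.8, 0.6]
width: 0.0854
gripper_force: 0.0
clock: 7.2
position: [0.5033, -0.0995, 0.2015]
ee_rot: [-0.001, 0.065, 0.998, 0.002]
contact_force: [-0.1, 0.1, 0.0]
width: 0.0857
gripper_force: 0.0
(array([ 508.5, -306.6]), array([34.6, 83.5]), 80.8)
[ 0.50403653 -0.10251543  0.20155879]
```

View pics/t1.png

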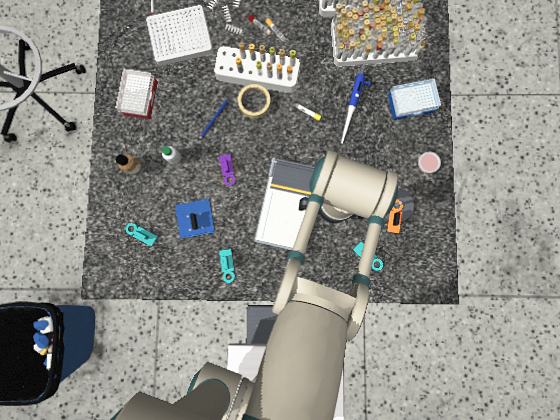

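The gauge lies on the base at about (396,217), with the arm partly covering the ring; I'll recheck it later. On to the strip.

```bash

python3 -m inch '[{"claw":1,"travel":[-0.03,0.25,0],"turn":0.04},{"claw":1,"travel":[-0.05,0.5,0],"turn":0.08},{"claw":1,"travel":[-0.07,0.75,0],"turn":0.108},{"claw":1,"travel":[-0.07,1,0],"turn":0.108},{"claw":1,"travel":[-0.07,1,0],"turn":0.108}]'
python3 -m inch '[{"claw":1,"travel":[0,0.25,-0.1],"turn":0},{"claw":1,"travel":[0,0.5,-0.2],"turn":0},{"claw":1,"travel":[0,0.75,-0.3],"turn":0},{"claw":1,"travel":[0,0.845,-0.5],"turn":0},{"claw":1,"travel":[0,0.845,-0.5],"turn":0}]'
python3 -m inch '[{"claw":1,"travel":[0,0,0],"turn":0},{"claw":1,"travel":[0,0,0],"turn":0}]'
python3 - <<'E'
from m import *
s=get_state();print(s['position'])
im=snap('top');h=cv2.cvtColor(im,cv2.COLOR_RGB2HSV);H,S,V=[h[...,i].astype(int) for i in range(3)]
o=comp((H<22)&(S>150)&(V>120),(365,180,425,235));print(rect(corners(o,'top',.015)))
cs,hi=cv2.findContours(o,cv2.RETR_CCOMP,2)
for c,q in zip(cs,hi[0]):
    if q[3]>=0: print(cv2.contourArea(c),(cast('top',c[:,0].mean(0),.015)*1000).round(1))
E
```

```text
clock: 7.75
position: [0.4906, 0.0988, 0.2014]
ee_rot: [0.0, -0.104, 0.995, 0.001]
contact_force: [0.1, -0.2, 0.0]
width: 0.0853
gripper_force: 0.0
clock: 8.25
position: [0.4887, 0.264, 0.0967]
ee_rot: [-0.004, -0.102, 0.995, -0.001]
contact_force: [-1.9, -1.2, -0.5]
width: 0.0854
gripper_force: 0.0
clock: 8.45
position: [0.492, 0.2622, 0.1022]
ee_rot: [0.001, -0.1, 0.995, -0.0]
contact_force: [0.3, 0.2, 0.0]
width: 0.0851
gripper_force: 0.0
[0.49201576 0.26218924 0.10221732]
(array([ 513.1, -306.5]), array([34.4, 93.2]), 81.8)
```

```bash

python3 -m inch '[{"claw":1,"travel":[0,0,-0.2],"turn":0},{"claw":1,"travel":[0,0,-0.36],"turn":0},{"claw":1,"travel":[0,0,-0.36],"turn":0},{"claw":-1,"travel":[0,0,-0.36],"turn":0},{"claw":-1,"travel":[0,0,-0.36],"turn":0}]' 70
python3 -m inch '[{"claw":-1,"travel":[0,0,0],"turn":0},{"claw":-1,"travel":[0,0,0],"turn":0},{"claw":-1,"travel":[0,0,0],"turn":0},{"claw":-1,"travel":[0,0,0],"turn":0},{"claw":-1,"travel":[0,0,0],"turn":0}]' 70
python3 -m inch '[{"claw":-1,"travel":[0,0,0.05],"turn":0},{"claw":-1,"travel":[0,0,0.15],"turn":0},{"claw":-1,"travel":[0,0,0.25],"turn":0},{"claw":-1,"travel":[0,0,0.4],"turn":0},{"claw":-1,"travel":[0,0,0.4],"turn":0}]' 70
```

```text
clock: 9.0
position: [0.4925, 0.2637, 0.0316]
ee_rot: [0.002, -0.101, 0.995, 0.001]
contact_force: [0.3, 0.4, 0.1]
width: 0.0591
gripper_force: 0.0
clock: 9.5
position: [0.4911, 0.2639, 0.0304]
ee_rot: [0.001, -0.101, 0.995, 0.0]
contact_force: [-0.9, 0.4, 6.6]
width: 0.0104
gripper_force: 70.9
clock: 10.0
position: [0.4931, 0.2647, 0.1134]
ee_rot: [0.004, -0.101, 0.995, 0.001]
contact_force: [0.2, -0.3, -0.8]
width: 0.0106
gripper_force: 70.0
```

```bash

python3 -m inch '[{"claw":-1,"travel":[0.01,-0.2,0],"turn":-0.03},{"claw":-1,"travel":[0.01,-0.4,0],"turn":-0.06},{"claw":-1,"travel":[0.02,-0.6,0],"turn":-0.1},{"claw":-1,"travel":[0.02,-0.8,0],"turn":-0.131},{"claw":-1,"travel":[0.02,-1,0],"turn":-0.131}]' 70
python3 -m inch '[{"claw":-1,"travel":[0,-0.15,0],"turn":0},{"claw":-1,"travel":[0,-0.295,-0.1],"turn":0},{"claw":-1,"travel":[0,-0.295,-0.2],"turn":0},{"claw":-1,"travel":[0,-0.295,-0.2],"turn":0},{"claw":-1,"travel":[0,-0.295,-0.2],"turn":0}]' 70
cat > st.py <<'E'
from m import *
s=get_state();p=s['position'];print(p,s['contact_force'].round(1));uz=p[2]-.0295
f=snap('scene','sc.png' );t=snap('top')
E0=np.array([579.5,-13.2]);a=np.radians(-12);R=np.array([[np.cos(a),-np.sin(a)],[np.sin(a),np.cos(a)]])
for n,im in(('scene',f),('top',t)):
    h=cv2.cvtColor(im,cv2.COLOR_RGB2HSV);H,S,V=[h[...,i].astype(int) for i in range(3)]
    q=proj(n,np.r_[p[:2]+[.01,0],uz])[0].astype(int)
    b=(q[0]-45,q[1]-35,q[0]+45,q[1]+35);m=comp((H>95)&(H<125)&(S>120)&(V>60),b)
    P=corners(m,n,uz+.004)[:,:2]*1000;r=rect(P);print(n,m.sum(),r,'in station',((np.array(r[0])-E0)@R).round(1),'extent',((P-E0)@R).min(0).round(1),((P-E0)@R).max(0).round(1))
    y=comp((H>15)&(H<30)&(S>110)&(V>110),(230,160,340,225));r=rect(corners(y,n,.032));print(' yellow',r,'in station',((np.array(r[0])-E0)@R).round(1))
    cv2.imwrite(f'pics/k_{n}.png',cv2.resize(im[b[1]-15:b[3]+5,b[0]-5:b[2]+15],None,fx=5,fy=5,interpolation=0)[:,:,::-1])
E
python3 st.py
```

```text
clock: 10.5
position: [0.4937, 0.0622, 0.1087]
ee_rot: [-0.001, 0.105, 0.994, -0.0]
contact_force: [1.1, -0.7, -0.9]
width: 0.0105
gripper_force: 69.9
clock: 11.0
position: [0.4939, 0.0048, 0.0689]
ee_rot: [-0.001, 0.104, 0.995, 0.0]
contact_force: [0.4, -0.1, -0.7]
width: 0.0105
gripper_force: 69.9
[0.49389076 0.00481418 0.06891926] [ 0.4 -0.1 -0.7]
scene 413 (array([502418.3,   2491. ]), array([99786.3, 96573.2]), 77.7) in station [490351.8 106787.6] extent [-127.2  -50.4] [-30.6  49.4]
 yellow (array([579.6, -39.2]), array([72.9,  8.2]), 78.2) in station [  5.5 -25.4]
top 244 (array([473897.1,  10177. ]), array([98672.4, 30959.5]), 77.9) in station [460855.8 108375.8] extent [-123.7  -48.4] [-92.8  50.3]Traceback (most recent call last):
  File "st.py", line 10, in <module>
    y=comp((H>15)&(H<30)&(S>110)&(V>110),(230,160,340,225));r=rect(corners(y,n,.032));print(' yellow',r,'in station',((np.array(r[0])-E0)@R).round(1))
  File "m.py", line 5, in comp
    return (l==1+np.argmax(s[1:,4])).astype(np.uint8)
                 ~~~~~~~~~^^^^^^^^^
    return _wrapfunc(a, 'argmax', axis=axis, out=out, **kwds)
    return bound(*args, **kwds)
ValueError: attempt to get argmax of an empty sequence
```

View pics/k_scene.png

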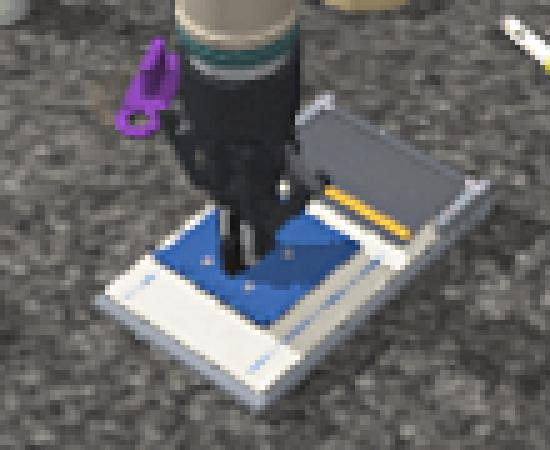

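The strip is centred (station y about 0), aligned at 77.8°, with its front about 29 mm before the lap edge. Setting it down on the bed.

```bash

python3 -m inch '[{"claw":-1,"travel":[0,0,-0.03],"turn":0},{"claw":-1,"travel":[0,0,-0.06],"turn":0},{"claw":-1,"travel":[0,0,-0.08],"turn":0},{"claw":-1,"travel":[0,0,-0.095],"turn":0},{"claw":-1,"travel":[0,0,-0.095],"turn":0}]' 70
python3 -m inch '[{"claw":-1,"travel":[0,0,-0.005],"turn":0},{"claw":-1,"travel":[0,0,-0.01],"turn":0},{"claw":-1,"travel":[0,0,-0.01],"turn":0}]' 70
```

```text
clock: 11.6
position: [0.4943, 0.0048, 0.0504]
ee_rot: [-0.0, 0.104, 0.995, 0.0]
contact_force: [-1.7, 1.8, 1.0]
width: 0.0105
gripper_force: 70.3
clock: 11.9
position: [0.4943, 0.0048, 0.0504]
ee_rot: [0.0, 0.104, 0.995, 0.0]
contact_force: [-5.2, 0.5, 18.2]
width: 0.0106
gripper_force: 72.9
```

Contact found: roughly 9 N per mm. Easing off to a light touch and sliding in.

```bash

python3 -m inch '[{"claw":-1,"travel":[0.02,-0.004,0.008],"turn":0},{"claw":-1,"travel":[0.05,-0.0104,0.008],"turn":0},{"claw":-1,"travel":[0.075,-0.0158,0.008],"turn":0},{"claw":-1,"travel":[0.098,-0.0208,0.008],"turn":0},{"claw":-1,"travel":[0.098,-0.0208,0.008],"turn":0}]' 70
python3 -m inch '[{"claw":-1,"travel":[0.025,-0.0052,0],"turn":0},{"claw":-1,"travel":[0.05,-0.0104,0],"turn":0},{"claw":-1,"travel":[0.075,-0.0158,0],"turn":0},{"claw":-1,"travel":[0.075,-0.0158,0],"turn":0}]' 70
sed -i 's/    y=comp/    continue\n    y=comp/' st.py; python3 st.py
```

```text
clock: 12.4
position: [0.5093, 0.0014, 0.0503]
ee_rot: [-0.005, 0.104, 0.995, 0.0]
contact_force: [-12.4, 2.8, 17.6]
width: 0.0104
gripper_force: 72.6
clock: 12.8
position: [0.5267, -0.0022, 0.0503]
ee_rot: [-0.003, 0.104, 0.995, 0.0]
contact_force: [-7.5, 2.3, 12.0]
width: 0.011
gripper_force: 72.0
[ 0.52674524 -0.00222815  0.05028665] [-7.5  2.3 12. ]
scene 374 (array([533584.9,  -3701.4]), array([99390.2, 90977.7]), 78.0) in station [522124.8 107210.4] extent [-92.4 -50. ] [-1.4 49.4]
top 290 (array([507025.2,   1881.3]), array([96730.5, 34240.7]), 77.3) in station [494984.8 107149.1] extent [-90.9 -48.6] [-56.4  48.2]
```

```bash

python3 -m inch '[{"claw":-1,"travel":[0.02,-0.004,0.004],"turn":0},{"claw":-1,"travel":[0.04,-0.0084,0.004],"turn":0},{"claw":-1,"travel":[0.06,-0.0126,0.004],"turn":0},{"claw":-1,"travel":[0.06,-0.0126,0.004],"turn":0}]' 70
python3 -m inch '[{"claw":-1,"travel":[0.01,-0.002,0],"turn":0},{"claw":-1,"travel":[0.02,-0.0042,0],"turn":0},{"claw":-1,"travel":[0.02,-0.0042,0],"turn":0},{"claw":-1,"travel":[0.02,-0.0042,0],"turn":0}]' 70
```

```text
clock: 13.3
position: [0.5401, -0.0051, 0.0503]
ee_rot: [-0.002, 0.104, 0.995, 0.0]
contact_force: [-3.9, 0.6, 3.6]
width: 0.0105
gripper_force: 70.8
clock: 13.7
position: [0.5401, -0.0051, 0.0503]
ee_rot: [-0.005, 0.104, 0.995, 0.0]
contact_force: [-12.2, 2.6, 11.4]
width: 0.0108
gripper_force: 71.9
```

```bash

python3 -m inch '[{"claw":-1,"travel":[0,0,0.005],"turn":0},{"claw":-1,"travel":[0.01,-0.002,0.005],"turn":0},{"claw":-1,"travel":[0.02,-0.0042,0.005],"turn":0},{"claw":-1,"travel":[0.02,-0.0042,0.005],"turn":0}]' 70
sed -i 's/^    continue$/    if n=="top": continue/' st.py; python3 st.py
```

```text
clock: 14.1
position: [0.5403, -0.0052, 0.0505]
ee_rot: [-0.01, 0.104, 0.995, 0.001]
contact_force: [-16.9, 3.4, 12.1]
width: 0.0107
gripper_force: 72.2
[ 0.54031091 -0.00518555  0.05050995] [-16.9   3.4  12.1]
scene 330 (array([539983.6,  -5259. ]), array([100033. ,  77018.7]), 78.4) in station [528707.5 107017.3] extent [-79.2 -50.5] [-1.6 49.3]
 yellow (array([577.9, -46.1]), array([58.6,  8.1]), 78.8) in station [  5.3 -32.5]
top 315 (array([521259.3,  -1275.9]), array([97030. , 35437.8]), 78.1) in station [509564.2 107020.3] extent [-77.1 -49. ] [-41.6  48.1]
```

View pics/k_scene.png

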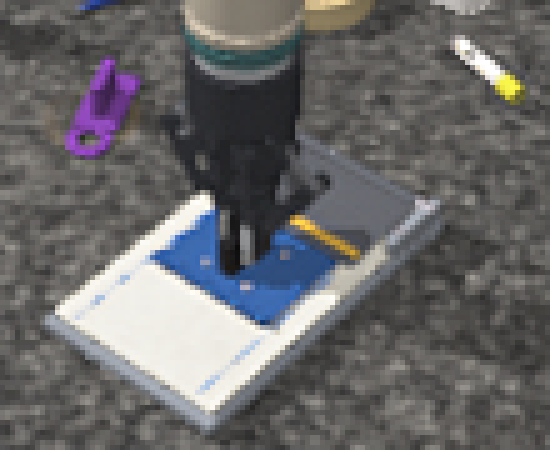

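Hard stop: push force grows with no motion, and the visible strip length (about 78 mm before the lap) puts the front edge about 22–25 mm under it. The picture shows the lap lying flat. I'll relax the forward push and keep pressing down.

```bash

python3 -m inch '[{"claw":-1,"travel":[-0.01,0.002,-0.002],"turn":0},{"claw":-1,"travel":[-0.02,0.0042,-0.005],"turn":0},{"claw":-1,"travel":[-0.025,0.0052,-0.007],"turn":0},{"claw":-1,"travel":[-0.025,0.0052,-0.007],"turn":0},{"claw":-1,"travel":[-0.025,0.0052,-0.007],"turn":0}]' 70
python3 -m inch '[{"claw":-1,"travel":[0,0,0],"turn":0},{"claw":-1,"travel":[0,0,0],"turn":0},{"claw":-1,"travel":[0,0,0],"turn":0}]' 70
```

```text
clock: 14.7
position: [0.5401, -0.0052, 0.0503]
ee_rot: [-0.004, 0.104, 0.995, 0.0]
contact_force: [-10.7, 2.2, 11.5]
width: 0.0106
gripper_force: 71.9
clock: 15.0
position: [0.5401, -0.0051, 0.0503]
ee_rot: [-0.004, 0.104, 0.995, 0.0]
contact_force: [-10.3, 2.2, 11.7]
width: 0.0108
gripper_force: 71.9
```

Pressing at 11.7 N, steady. A last look at the gauge and the bystanders before handing in.

```bash
python3 - <<'E'
from m import *
im=snap('scene');h=cv2.cvtColor(im,cv2.COLOR_RGB2HSV);H,S,V=[h[...,i].astype(int) for i in range(3)]
o=comp((H<22)&(S>150)&(V>110),(330,225,400,285));print(rect(corners(o,'scene',.015)))
cv2.imwrite('pics/fin.png',cv2.resize(im[140:290,150:430],None,fx=2.8,fy=2.8,interpolation=0)[:,:,::-1])
E
```

```text
(array([ 511.6, -307.6]), array([34.8, 95.3]), 80.4)
```

View pics/fin.png

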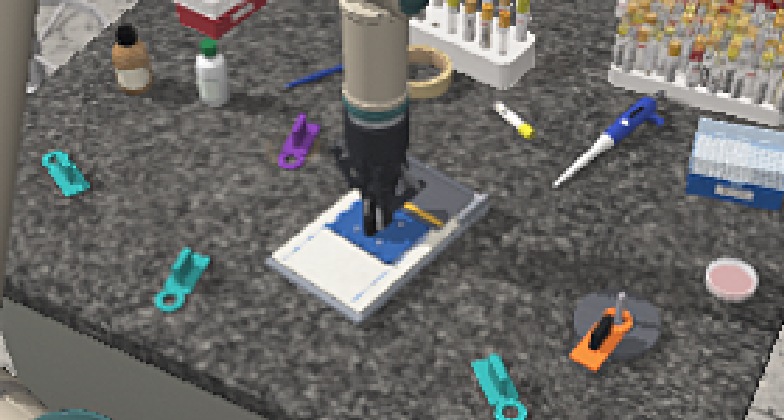

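The gauge hangs on the post, at (620,320) in the crop, with the post through its eye. The bottles and dish stand as before, the strip is under the flat lap, and I'm handing in.

```bash
python3 -c "
from rig import ticket
print(ticket.sign_off())"
```

```text
the job is handed in; nothing more can be done
None
```

The job is handed in with no verdict returned: the gauge hangs released on the post, and the strip is against the stop under the flat lap, held pressed down with about 11.7 N on the last reading.

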